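# Gauge the depth of a blind bore

### The arm

A 6-joint arm with a two-finger parallel gripper is mounted at the origin on the work surface. World frame = base frame: x ahead of the robot, y to its left, z up, the work surface at z = 0. Lengths are in m, angles in rad, forces in N, time in s.
With the tool pointing down it reaches from about 0.35 to 0.775 m from the base axis. Payload 7.3 kg.
Tool frame: the origin (TCP) lies on the centre line of the jaws, within the pads' length; the fingertips stand 14 mm ahead of it and the grasp point (between the pads) lies 5 mm behind it; z points along the fingers, y is the direction in which the jaws open and shut (so a half turn about z gives the same grasp; the last joint's range is limited). The gripper opens to 92 mm and grips with 3 to 60 N. Pads are 19 mm wide; open, the fingers measure 130 mm over their backs; the gripper's body (75 mm by 190 mm) begins 47 mm behind the grasp point.
Start: joints at [0.979, 0.342, 1.524, -0, 1.275, -0.146], TCP at [0.226, 0.474, 0.241] pointing down, gripper open.
Joint ranges: [-2.53, 2.53], [-0.77, 2.02], [0.04, 2.7], [-1, 4.14], [0.28, 2.66], [-3.11, 3.11]. Speed limits (rad/s): [2.57, 2.57, 3.14, 3.14, 3.14, 3.14].

### API

Orientations are given as [roll, pitch, yaw] about the fixed x, y, z axes, in that order (R = Rz(yaw) Ry(pitch) Rx(roll)).
In Python, from cell import telemetry, cams, robot gives the robot as it stands.
- The arm moves only by the tool servo_tool, never from a script. Its argument "targets" is text: rows parted by semicolons, each of 4 numbers parted by spaces: the shift along the tool's x, y, z in mm, then the turn about the tool's z in rad. In form: x y z yaw; .... A call has 1 to 20 rows; each row shifts and turns the pose as measured when the row begins, along the tool's axes as they then stand; what a row does not reach is not made up. A row lasts 1/8 s, in which the tool goes at most 62.5 mm and 10.7 degrees, less where a joint would pass 70% of its speed; a pose out of reach is approached as far as the arm can. A call with a gripper value outside its range is refused whole. "hand" is the opening, from 0 (shut) to 1 (fully open), set as the call begins (left out, the last holds). The fingers move at their own pace and stop on an object; "squeeze" is the grip in N (left out, the last holds). Time passes only in rows, so rows that do not move let the fingers close. It gives the time, the measured TCP pose, the force and the opening at its end, in the units of the state.
- telemetry.observe(): the state, without advancing time (a new reading comes with each control period).
- cams.read_camera(name): name is "scene" or "top" or "wrist"; returns a dict with "color" (384x512x3 uint8, red, green, blue), "K" (3x3 intrinsics, pixels), "R" (3x3) and "t" (3): a world point X has camera coordinates R X + t. Camera axes: x right, y down, z forward; pixel columns grow to the right and rows downward; lengths in m; the calibration is good to about 2 mm. A picture is of the moment at which its call begins. There is no depth.
- robot.hand_in(): hands the job in, once; it reports no verdict.
Trained networks look in a picture, given as the dict that the camera call returned (one of the last four; its "shot" number tells which), for a name from the list of things; names that differ only in an ending like _2 or _b are one class to them, and where a whole thing is asked for, a point or a joint stands for the part that bears it (a point fixed in the world has none). Each returns a list of dicts, best first, with "score" (0 to 1); they miss things now and then, are a little off and sometimes report something else, mostly with a low value. They report only what shows in the picture. A call takes as long as a camera call. They do not tell look-alikes from the thing itself.
- cams.cut_out(picture, query): "region" (384x512 bool, what is visible of it) and "extent" ([centre column, centre row, width, height] in pixels, round what is visible of it).
The state is a dict: "time": time; "qpos": joint angles; "qvel": joint speeds; "joint_efforts": joint torques, N m; "tool_pos": TCP position; "tool_rot": TCP orientation; "contact_force": force on the tool from outside, world axes, zero at the start; "torque": the same for the moment, N m; "opening": finger opening in m.
Only numpy, scipy, OpenCV 4.12 (cv2) and the standard library are available. Lean on these libraries where they do the work, as an engineer would, in place of code of your own. Each camera call takes 0.05 s, during which the arm holds its last target.

### The job

Take the depth gauge from its stand, lower its rod into the bore of the cylinder body that stands alone on the steel plate, and press it gently down until the rod bottoms out, so that the rim pushes the sliding collar up to mark the depth. Then lift the gauge straight out and hang it back upright in the fork of its stand, with the collar still at its mark. Never force the gauge against the block, and leave the other things on the table alone.

Things in the scene. Friction and masses are not known exactly. Their poses are not given: they have to be found in the camera images.
- gauge: The depth gauge, loose, about 130 g, hanging upright in the fork of its stand. From the bottom: a steel rod of 10 mm diameter, 105 mm long, its tip chamfered to 6 mm over the last 3 mm; a flange 28 mm in diameter and 4 mm thick (105 to 109 mm above the tip); a round handle of 18 mm diameter and 56 mm length (109 to 165 mm above the tip). Origin: centre of the rod's tip, z up along the rod. A brass collar rides on the rod.
- collar (a joint): The sliding brass collar on the gauge's rod, 23 mm in diameter and 10 mm tall. Value: height of its underside above the rod's tip, in m (0 to 0.09). It stays where it is left; pushing it along takes about 2.5 N, more than the gauge weighs, so the gauge does not sink home by itself. It starts 15 to 28 mm above the tip. With the rod on the floor of a bore and the collar on the rim, the value is the bore's depth.
- stand: The gauge's stand, fixed: a base 100 x 80 x 10 mm, a post 18 x 45 mm at its back (35 to 53 mm along +x) and at the top two level prongs, 8 mm thick, 122 to 130 mm above the table, 14 mm apart, reaching from the post to 30 mm along -x. The fork is open towards the stand's -x axis. Origin: on the table, straight below the seat; z up.
- stand_seat (a point): The seat in the fork, level with the top of the prongs, 130 mm above the table: the gauge's rod stands here between the prongs (about 7 mm from the closed end of the slot) and its flange rests on them, which puts the tip 25 mm above the table. The collar is too wide to pass up between the prongs: lift the gauge a little (5 to 15 mm), then carry it out level along the stand's -x axis by 50 mm or more; the same way back.
- plate: Fixed steel plate, 110 x 110 x 8 mm, on which the one cylinder body to be gauged stands alone, at its centre, between two low stops. Origin: centre of the underside, on the table.
- tray: Fixed black tray, 100 x 190 mm, 30 mm high, in which two more cylinder bodies of the same outside shape stand side by side (spares, fixed, not to be gauged). Origin: centre of the underside.
- collar_foot (a point): Point on the rod's axis, level with the underside of the collar.
- housing: The cylinder body to be gauged: a square aluminium block 56 x 56 mm, 75 mm tall, firmly fixed at the centre of the steel plate, with a single round blind bore of 12 mm diameter straight down the middle of its top (2 mm chamfer at the mouth). The bore has a hard flat floor somewhere between 30 and 70 mm below the top; the depth differs each time and is found by feel. Origin: centre of the block's underside, z up; the mouth of the bore is 75 mm above it.
- housing_mouth (a point): Centre of the mouth of that block's bore, level with its flat top.
- core: The solid bottom of that same block, including the floor of its bore. Origin: centre of the block's underside (the same point as the housing's; it does not tell the depth).
- tape: Bystander: roll of brown tape lying flat, 90 mm in diameter, 22 mm high.
- spanner: Bystander: spanner lying flat at the side.
- driver: Bystander: screwdriver lying at the side.
- oil: Bystander: white plastic bottle, 54 mm in diameter, 140 mm tall.
- spacer: Bystander: aluminium spacer, 40 mm in diameter, 30 mm tall.
- cup: Bystander: white mug, 76 mm in diameter, 90 mm tall.
Things that resemble listed ones, but are neither listed nor needed, are in the scene too. What is shaped like the stand but blue or red is not meant.

How it is judged:
On the way:
1. the gauge's rod is pressed on the floor of the bore of the block on the plate (over 1.5 N there), its collar pushed up by the rim and resting on it (within 2 mm) (contact force between gauge and core above 1.5 N and horizontal distance between gauge and housing_mouth below 0.004 m and z of collar_foot in the frame of housing between 0.073 and 0.077 m and value of joint collar above 0.031 m), for 0.06 s.
At the end, for the whole second after the job is handed in: The gauge hangs upright (within 0.1 rad) and at rest in the fork of its stand, its rod within 12 mm of the seat and its flange on the prongs (tip 25 mm above the table, within 4 mm), and its collar is still up at the mark that the rim gave it (over 31 mm above the tip) (value of joint collar above 0.031 m and horizontal distance between gauge and stand_seat below 0.012 m and height (world z) of gauge between 0.021 and 0.029 m and angle between gauge's own z axis and vertical below 0.1 rad and linear speed of gauge below 0.02 m/s); the robot touches nothing.
It fails at once if the gauge is forced against the block (over 25 N) (contact force between gauge and housing above 25 N or contact force between gauge and core above 25 N).
It fails at once if the collar, once up at its mark, is shifted while the gauge is away from the bore (horizontal distance between gauge and housing_mouth above 0.03 m and value of joint collar above 0.031 m and (velocity of joint collar above 0.03 m/s or velocity of joint collar below -0.03 m/s)).
It fails at once if the gauge is dropped or tipped over (more than 0.6 rad from upright) (angle between gauge's own z axis and vertical above 0.6 rad).
It fails at once if another thing on the table is moved by more than 3 cm (distance of any of tape, spanner, driver, oil, spacer, cup from where it was at the start of the episode above 0.03 m).
It also fails if it takes over 58 s, if anything falls off the work surface, if the arm or the gripper's body presses on something with over 40 N, if the wrist force passes 120 N, or if a joint passes its speed limit or range.

## Working session

There is one attempt and no reset: what is moved stays moved. The work goes in short steps, Python scripts to look and compute and a tool call to move; the robot and the scene stay as the last step left them, time stands still between calls to the robot, and variables do not carry over. Pictures are saved under pics/ and viewed, and the job is handed in when it is done.

Besides the shell and the picture viewer there is one more tool, called after "Call:" as a command line: name --argument value ..., lists and objects as JSON in quotes. servo_tool: Moves the arm, as the interface text tells. Its arguments: {"type":"object","properties":{"targets":{"type":"string"},"hand":{"type":"number"},"squeeze":{"type":"number"}},"required":["targets"]}

```bash
ls; mkdir -p pics; python3 - <<'E'
from cell import telemetry,cams
import cv2
s=telemetry.observe();print({k:(v if not hasattr(v,'round') else v) for k,v in s.items()})
for n in['scene','top','wrist']:
    p=cams.read_camera(n);cv2.imwrite(f'pics/{n}0.png',p['color'][:,:,::-1]);print(n,p['K'],p['R'],p['t'])
E
```

```text
pics
{'time': 0.0, 'qpos': array([ 9.78991544e-01,  3.42744468e-01,  1.52499527e+00,  8.42074626e-06,
        1.27539228e+00, -1.45991062e-01]), 'qvel': array([ 0.00065306, -0.00079862, -0.00054271, -0.00107834,  0.00024744,
        0.0010527 ]), 'joint_efforts': array([-5.41553181e-04, -4.31243491e+01, -2.44224930e+01,  7.16901803e-02,
        5.59424073e-02, -1.41549922e-04]), 'tool_pos': array([0.22613869, 0.47338582, 0.24004125]), 'tool_rot': array([-3.14007084e+00, -2.31901338e-04,  2.69577630e+00]), 'contact_force': array([ 0.21438156, -0.31872022, -0.09203631]), 'torque': array([-0.06636149, -0.01205035, -0.00131505]), 'opening': 0.0919578946605248}
scene [[384.79239185   0.         257.1003504 ]
 [  0.         384.79239185 190.60389109]
 [  0.           0.           1.        ]] [[ 0.77348618  0.63376701  0.0076491 ]
 [ 0.54929439 -0.66427212 -0.50696965]
 [-0.31621956  0.39633562 -0.86192996]] [-0.42095046 -0.24778741  1.25823163]
top [[385.60338341   0.         252.54726518]
 [  0.         385.60338341 191.80184821]
 [  0.           0.           1.        ]] [[ 0.01819754 -0.99946637 -0.02712595]
 [-0.99151875 -0.01454773 -0.12914693]
 [ 0.12868339  0.02924604 -0.99125438]] [0.01411457 0.53483858 1.11946596]
wrist [[343.485454     0.         258.13319522]
 [  0.         343.485454   188.49137576]
 [  0.           0.           1.        ]] [[ 0.43102805  0.90233752 -0.00134512]
 [ 0.86984354 -0.41510898  0.26656473]
 [ 0.23997299 -0.11606692 -0.96381608]] [-0.52460602 -0.03196345  0.39003978]
```

View pics/scene0.png

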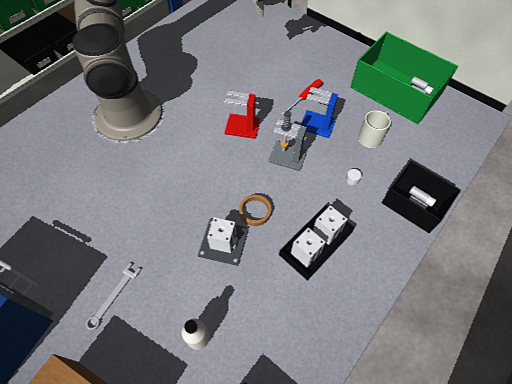

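View pics/top0.png

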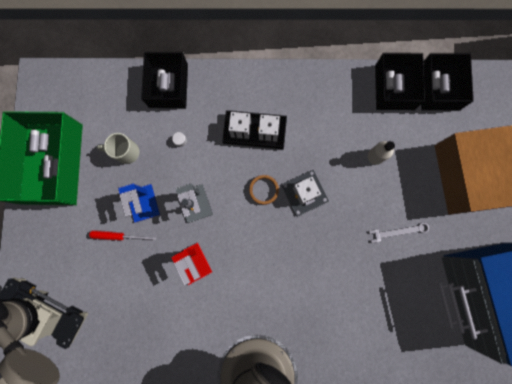

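View pics/wrist0.png

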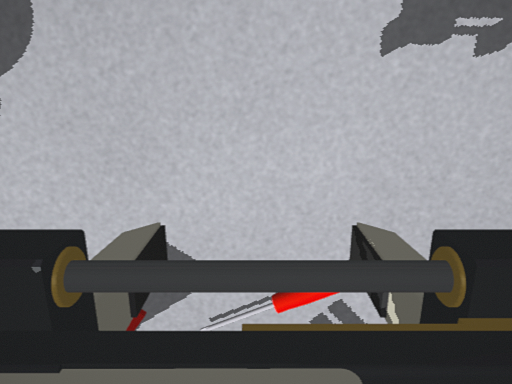

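The gauge hangs in the grey stand, at top (190,202) and scene (288,135). The blue stand at top (138,202) and the red one at (192,264) are look-alikes. The lone block is on the plate at top (306,189). The two blocks in the tray, at top (240,122) and (269,124), are spares. I'll check this in crops and with the networks.

```bash
cat > h.py <<'E'
import numpy as np,cv2
from cell import telemetry,cams
def ray(p,u,v):
    c=-p['R'].T@p['t']; d=p['R'].T@np.linalg.solve(p['K'],[u,v,1.]); return c,d
def atz(p,u,v,z):
    c,d=ray(p,u,v); return c+d*(z-c[2])/d[2]
def proj(p,X):
    q=p['K']@(p['R']@np.asarray(X,float)+p['t']); return q[:2]/q[2]
def tri(obs):
    A=np.zeros((3,3));b=np.zeros(3)
    for p,u,v in obs:
        c,d=ray(p,u,v);d/=np.linalg.norm(d);M=np.eye(3)-np.outer(d,d);A+=M;b+=M@c
    X=np.linalg.solve(A,b);return X
def crop(p,x0,y0,w,h,f,name):
    cv2.imwrite(name,cv2.resize(p['color'][y0:y0+h,x0:x0+w,::-1],None,fx=f,fy=f,interpolation=cv2.INTER_CUBIC))
E
python3 - <<'E'
from h import *
for n in['scene','top']:
    p=cams.read_camera(n)
    for q in['gauge','stand','housing','plate','collar']:
        for r in cams.cut_out(p,q)[:4]:
            m=r['region'];ys,xs=np.nonzero(m);print(n,q,round(r['score'],2),np.round(r['extent'],1),len(xs),round(xs.mean(),1),round(ys.mean(),1))
    if n=='scene':
        a=p['color'][80:180,220:345,::-1];b=p['color'][200:275,185:310,::-1]
    else:
        c=p['color'][165:240,110:235,::-1];d=p['color'][155:230,250:375,::-1]
R=lambda i,h:cv2.resize(i,(400,h),interpolation=cv2.INTER_CUBIC)
cv2.imwrite('pics/c1.png',np.hstack([np.vstack([R(a,320),R(b,240)]),np.vstack([R(c,240),R(d,240),np.zeros((80,400,3),np.uint8)])]))
E
```

```text
scene gauge 0.79 [285.2 131.6   7.   32.5] 162 285.8 127.9
scene stand 0.84 [242.6 113.   36.4  49.2] 1060 242.6 115.4
scene stand 0.83 [322.2 112.3  36.3  50.3] 1050 321.1 113.9
scene stand 0.81 [289.  144.6  38.   50.7] 1025 290.0 147.7
scene housing 0.81 [219.9 236.1  27.3  33.7] 735 222.1 234.1
scene plate 0.68 [226.8 242.8  52.9  47.9] 974 224.4 246.4
top gauge 0.65 [181.8 138.6  15.4  12.1] 136 179.2 138.9
top gauge 0.55 [186.6 204.9   9.6   7.9] 66 188.0 203.4
top gauge 0.41 [381.7 156.3  27.6  19.2] 449 380.8 151.8
top stand 0.84 [195.5 203.9  37.8  37.7] 765 194.7 201.1
top stand 0.79 [190.1 262.4  40.9  42. ] 1048 190.9 263.9
top housing 0.78 [308.5 190.1  24.   26.1] 494 305.8 190.3
top plate 0.77 [304.3 191.2  53.4  45.3] 825 303.6 193.9
top collar 0.46 [305.1 191.9  48.2  50.5] 885 303.5 193.2
top collar 0.21 [262.5 187.6  27.4  28.5] 181 262.1 187.7
```

View pics/c1.png

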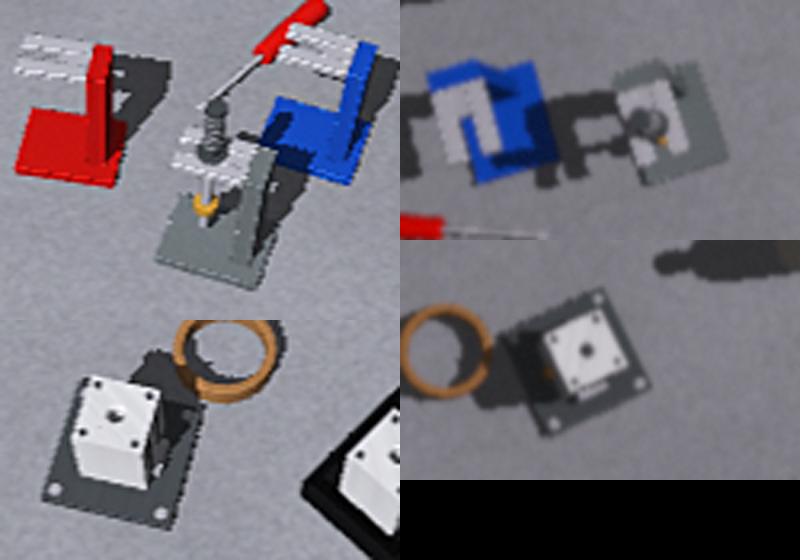

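The crop confirms it: the gauge with its brass collar is in the grey stand, and the lone block with one central bore is on the plate. Next I'll measure both and fit the stand's yaw.

```bash
python3 - <<'E'
from h import *
s=cams.read_camera('scene');t=cams.read_camera('top')
print('handle top',tri([(s,286.6,111.7),(t,187.3,202.5)]),atz(s,286.6,111.7,.19),atz(t,187.3,202.5,.19))
print('mouth',tri([(s,220.9,229.7),(t,308.4,189.4)]),atz(s,220.9,229.7,.083),atz(t,308.4,189.4,.083))
crop(t,165,175,60,50,12,'pics/t2.png');crop(s,262,95,60,80,7,'pics/s2.png')
E
```

```text
handle top [0.48513971 0.18736647 0.19801923] [0.48284537 0.19593435 0.19      ] [0.48397396 0.18688498 0.19      ]
mouth [ 0.53820288 -0.13771623  0.08154029] [ 0.53918313 -0.13759854  0.083     ] [ 0.53755366 -0.13809506  0.083     ]
```

View pics/t2.png

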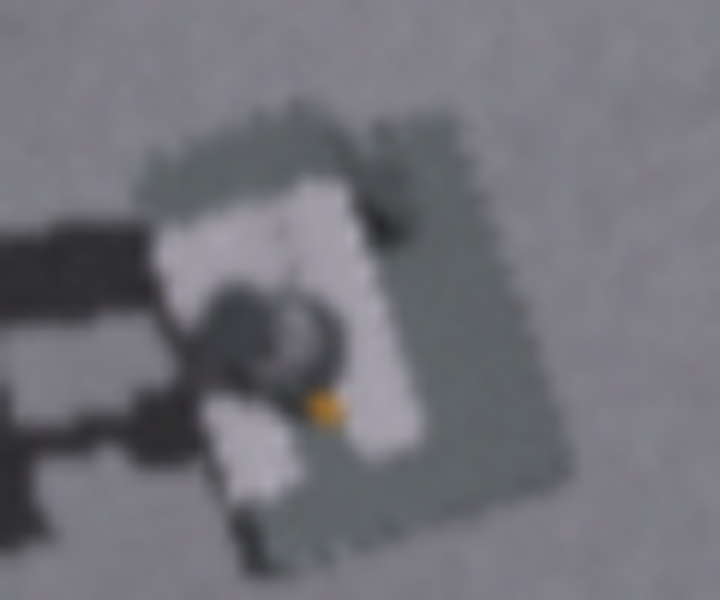

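View pics/s2.png

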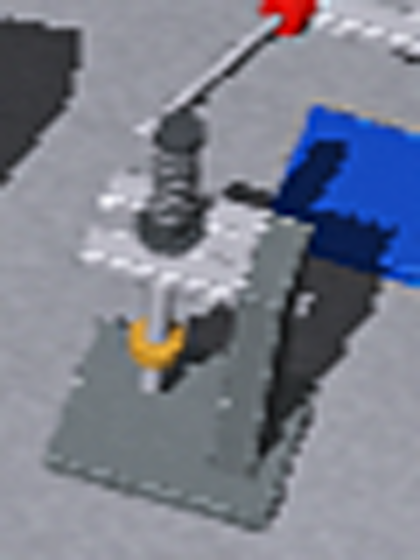

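Top view: the fork opens downward in the image, towards the robot, with the slot mouth near pixel (192.5,214). The post is at the far end and the stand's yaw is about 18-19°. I'll move the tool above it with its x axis along the stand's -x and look with the wrist camera.

Call:
servo_tool --targets "-45 -15 -10 0;-50 -16 -10 0;-50 -16 -10 0;-50 -16 -5 0;-50 -16 -5 0;-50 -16 0 0;-50 -16 0 0;-30 -14 0 0;0 0 0 -0.15;0 0 0 -0.15;0 0 0 -0.15;0 0 0 -0.15;0 0 0 -0.15" --hand 1 --squeeze 25

```text
time: 2.48
tool_pos: [0.521, 0.1899, 0.2815]
tool_rot: [3.141, 0.002, -2.813]
contact_force: [-0.2, -0.0, -0.1]
opening: 0.0917
```

```bash
python3 - <<'E'
from h import *
s=telemetry.observe();print(s['time'],s['tool_pos'],s['tool_rot'],s['qpos'])
p=cams.read_camera('wrist');cv2.imwrite('pics/w1.png',p['color'][:,:,::-1])
np.savez('w1.npz',**{k:p[k] for k in 'KRt'})
E
```

```text
2.475 [0.52098093 0.1898933  0.2814954 ] [ 3.14123442e+00  1.80019511e-03 -2.81349666e+00] [ 2.10993777e-01  3.68330754e-01  1.37116020e+00  5.74425823e-04
  1.40035572e+00 -1.68799581e+00]
```

View pics/w1.png

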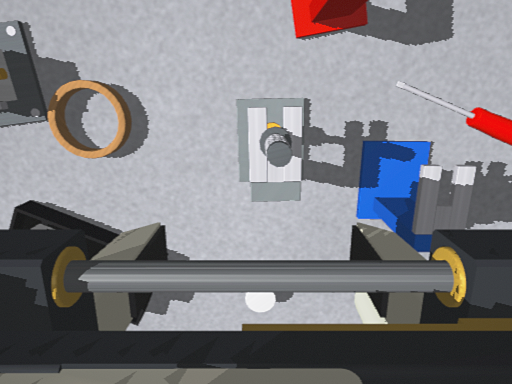

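The wrist view shows the stand almost square to the tool: prongs at columns ~257 and ~292, slot opening upward, handle top at (279,154). I'll enlarge it and measure.

```bash
python3 - <<'E'
from h import *
p=cams.read_camera('wrist');crop(p,230,90,80,110,5,'pics/w1c.png')
E
```

```text
(no output)
```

View pics/w1c.png

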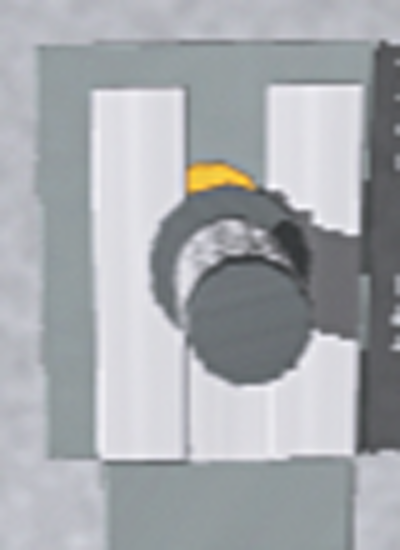

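```bash
python3 - <<'E'
from h import *
p=dict(np.load('w1.npz'))
g=lambda x,y,z:atz(p,230+(x+.5)/5-.5,90+(y+.5)/5-.5,z)
print('handle top',g(249,320,.19),'flange',g(229,262,.134))
a=g(92,89,.13);b=g(363,85,.13);c=g(100,458,.13);d=g(354,458,.13)
i1=g(185,89,.13);i2=g(267,85,.13)
print(a,b,c,d);print('outer width',np.linalg.norm(a-b),'slot',np.linalg.norm(i1-i2))
m=(a+b)/2;n=(c+d)/2;v=n-m;print('yaw',np.arctan2(v[1],v[0]),np.linalg.norm(v))
e=(i1+i2)/2;u=v/np.linalg.norm(v);print('seat',e+.03*u, m+.03*u)
h=g(249,320,.19);print(u)
# expected pixels
s=cams.read_camera('scene');t=cams.read_camera('top')
for X in (h,[.538,-.1377,.083]):print(proj(s,X),proj(t,X))
crop(s,262,95,60,80,7,'pics/s3.png')
E
```

```text
handle top [0.48517329 0.19452837 0.19      ] flange [0.4849218 0.1944309 0.134    ]
[0.46548437 0.16340306 0.13      ] [0.4502613  0.20609162 0.13      ] [0.52549732 0.18480337 0.13      ] [0.51099163 0.22742962 0.13      ]
outer width 0.0453216882276388 slot 0.013721720836885096
yaw 0.3401983886314743 0.06404198531776542
seat [0.48623321 0.19452347 0.13      ] [0.48615349 0.19475756 0.13      ]
[0.94268849 0.33367412 0.        ]
[286.98122701 112.43601195] [184.3851426  201.99415935]
[220.52079404 229.45343429] [308.26123326 189.24334086]
```

Consistent: gauge at (0.485, 0.1945), about 1 mm from the computed seat, and stand yaw 0.34. Slot width measures 13.7 mm (14 given). Now I'll align and descend.

Call:
servo_tool --targets "16 8 0 -0.012;16 8 0 0;0 0 0 0;0 0 0 0"

```text
time: 3.18
tool_pos: [0.4855, 0.195, 0.2815]
tool_rot: [3.141, 0.003, -2.82]
contact_force: [0.2, 0.9, 0.6]
opening: 0.0919
```

Call:
servo_tool --targets "0 0 30 -0.02;0 0 30 0;0 0 30 0;0 0 20 0;0 0 11 0;0 0 0 0;0 0 0 0"

```text
time: 4.05
tool_pos: [0.4914, 0.1947, 0.158]
tool_rot: [-3.141, 0.008, -2.806]
contact_force: [0.2, -0.6, 0.2]
opening: 0.0916
```

Call:
servo_tool --targets "6 2 -2 0;0 0 0 0"

```text
time: 4.3
tool_pos: [0.4853, 0.1948, 0.1614]
tool_rot: [-3.141, 0.011, -2.806]
contact_force: [0.1, 0.3, 0.4]
opening: 0.0918
```

```bash
python3 - <<'E'
from h import *
s=telemetry.observe();print(s['time'],s['tool_pos'],s['tool_rot'])
p=cams.read_camera('wrist');cv2.imwrite('pics/w2.png',p['color'][:,:,::-1])
print(proj(p,[.4852,.1945,.19]))
E
```

```text
4.3 [0.48527658 0.19477783 0.16141465] [-3.14060324  0.0106648  -2.80574426]
[254.41443611 292.45812878]
```

View pics/w2.png

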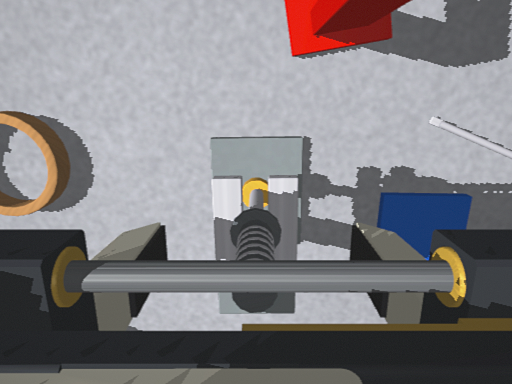

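The handle sits between the open fingers at column ~255, which is centred. Closing.

Call:
servo_tool --targets "0 0 0 0;0 0 0 0;0 0 0 0;0 0 0 0;0 0 0 0;0 0 0 0;0 0 0 0;0 0 0 0" --hand 0 --squeeze 30

```text
time: 5.35
tool_pos: [0.4859, 0.1947, 0.1618]
tool_rot: [-3.14, 0.012, -2.806]
contact_force: [1.6, -0.7, -1.1]
opening: 0.0173
```

Call:
servo_tool --targets "0 0 -5 0;0 0 -4 0;0 0 0 0;0 0 0 0"

```text
time: 5.85
tool_pos: [0.4854, 0.1947, 0.1712]
tool_rot: [-3.14, 0.011, -2.806]
contact_force: [0.2, -0.9, -0.7]
opening: 0.0176
```

```bash
python3 - <<'E'
from h import *
p=cams.read_camera('scene');crop(p,250,90,85,85,7,'pics/s4.png')
p=cams.read_camera('wrist');cv2.imwrite('pics/w4.png',p['color'][:,:,::-1])
print(telemetry.observe()['tool_pos'])
E
```

```text
[0.48544202 0.1946671  0.17110282]
```

View pics/s4.png

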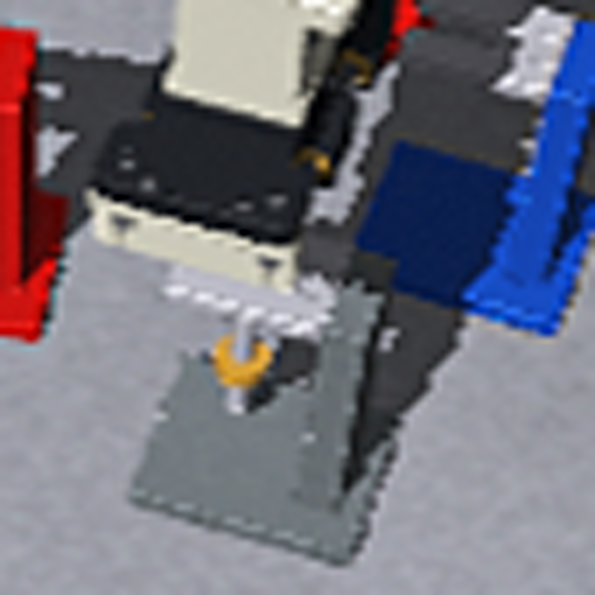

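View pics/w4.png

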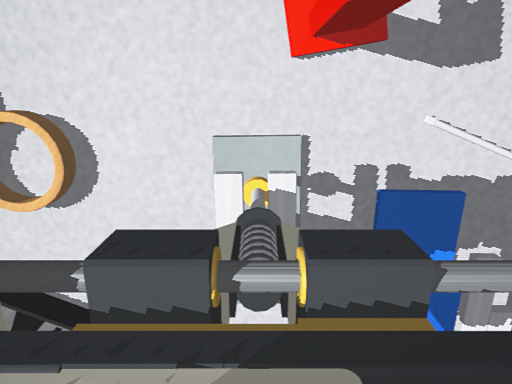

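Lifted 9 mm and the gauge followed. Now I'll carry it out level along the tool's +x.

Call:
servo_tool --targets "10 0 -0.5 0;15 0 0 0;20 0 0 0;20 0 0 0;15 0 0 0;10 0 0 0;0 0 0 0"

```text
time: 6.82
tool_pos: [0.394, 0.1631, 0.1701]
tool_rot: [-3.141, 0.009, -2.806]
contact_force: [0.1, 0.9, -2.2]
opening: 0.0176
```

```bash
python3 - <<'E'
from h import *
p=cams.read_camera('scene');crop(p,200,60,130,110,5,'pics/s5.png')
E
```

```text
(no output)
```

View pics/s5.png

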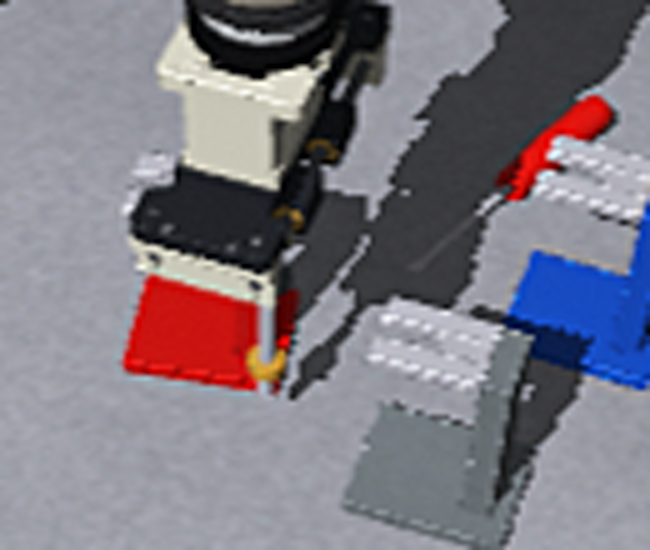

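The gauge is clear of the grey fork, with the tip beside the red stand's post. I'll raise it straight up, then cross to the block.

Call:
servo_tool --targets "0 0 -15 0;0 0 -25 0;0 0 -25 0;0 0 -15 0;-5 -35 0 0;-5 -45 0 0;-5 -50 0 0;-5 -50 0 0;-5 -50 0 0;-5 -45 0 0;-5 -30 0 0;0 -15 0 0;0 0 0 0;0 0 0 0"

```text
time: 8.62
tool_pos: [0.5436, -0.1351, 0.2531]
tool_rot: [-3.141, 0.015, -2.803]
contact_force: [-0.5, 0.6, -1.1]
opening: 0.0174
```

```bash
python3 - <<'E'
from h import *
s=telemetry.observe();print(s['time'],s['tool_pos'],s['tool_rot'],s['contact_force'])
p=cams.read_camera('wrist');cv2.imwrite('pics/w5.png',p['color'][:,:,::-1])
np.savez('w5.npz',**{k:p[k] for k in 'KRt'})
E
```

```text
8.625 [ 0.54359885 -0.13510487  0.2530861 ] [-3.14071983  0.01494986 -2.8026634 ] [-0.45319379  0.56670998 -1.12096238]
```

View pics/w5.png

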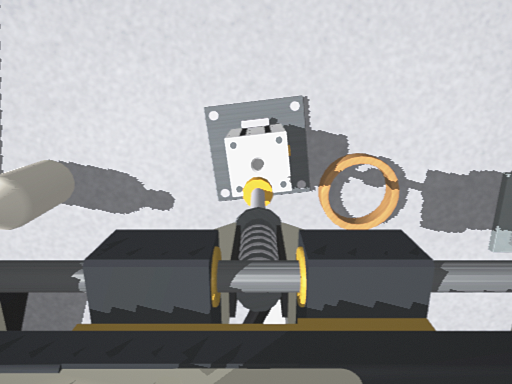

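```bash
python3 - <<'E'
from h import *
p=dict(np.load('w5.npz'))
im=cv2.imread('pics/w5.png')
cv2.imwrite('pics/w5c.png',cv2.resize(im[120:220,210:310],None,fx=6,fy=6,interpolation=cv2.INTER_CUBIC))
print('bore',atz(p,257,163.5,.083))
T=np.array([.5436,-.1351])
for z in(.1165,.13,.14):print(z,proj(p,[*T,z]))
s=cams.read_camera('scene');t=cams.read_camera('top')
cv2.imwrite('pics/s6.png',cv2.resize(s['color'][150:270,170:290,::-1],None,fx=5,fy=5,interpolation=cv2.INTER_CUBIC))
cv2.imwrite('pics/t6.png',cv2.resize(t['color'][130:230,250:370,::-1],None,fx=5,fy=5,interpolation=cv2.INTER_CUBIC))
print(proj(s,[*T,.1165]),proj(s,[.538,-.138,.083]))
E
```

```text
bore [ 0.53665376 -0.13750065  0.083     ]
0.1165 [256.80912116 180.48794509]
0.13 [256.73934001 184.83930055]
0.14 [256.68327317 188.33547054]
[221.93234285 224.23501483] [220.44021156 229.53795841]
```

View pics/w5c.png

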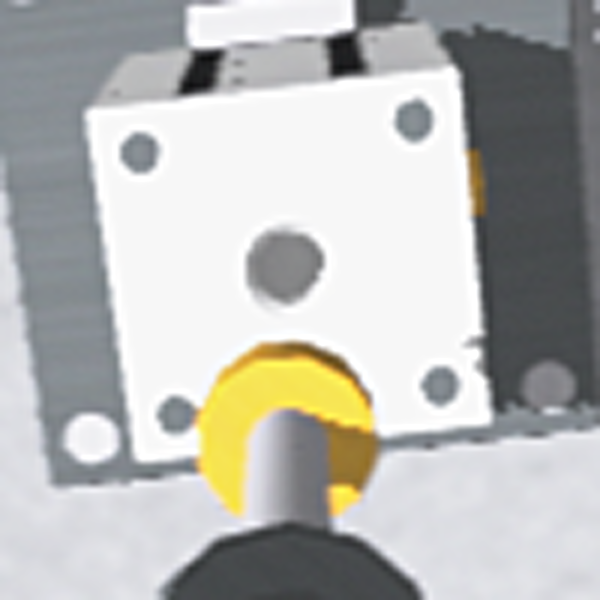

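View pics/s6.png

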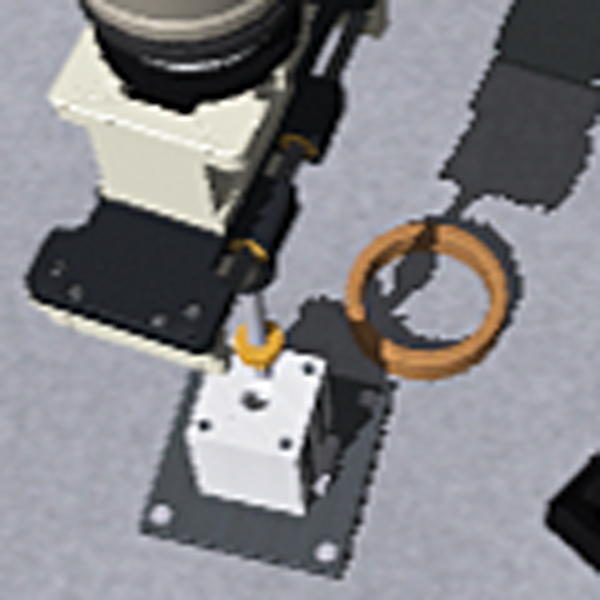

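The bore is at wrist (257.5,164), which gives about (0.5375,-0.1376) and agrees with scene/top. The rod hangs under the TCP to within about 1 mm. I'll centre over the bore, lower to 8 mm above the rim and look again.

Call:
servo_tool --targets "6 -0.5 0 0;0 0 10 0;0.5 0 10 0;0.5 0 5 0;0 0 0 0;0 0 0 0"

```text
time: 9.52
tool_pos: [0.5367, -0.1366, 0.2264]
tool_rot: [-3.141, 0.015, -2.801]
contact_force: [0.7, 0.2, -1.6]
opening: 0.0176
```

```bash
python3 - <<'E'
from h import *
s=telemetry.observe();print(s['time'],s['tool_pos'],s['tool_rot'],s['contact_force'])
p=cams.read_camera('wrist')
a=cv2.resize(p['color'][110:210,210:310,::-1],(400,400),interpolation=cv2.INTER_CUBIC)
q=cams.read_camera('scene');b=cv2.resize(q['color'][190:260,185:255,::-1],(400,400),interpolation=cv2.INTER_CUBIC)
cv2.imwrite('pics/d1.png',np.hstack([a,b]))
E
```

```text
9.525 [ 0.5366726  -0.13656121  0.22642121] [-3.1406621   0.01495681 -2.80054115] [ 0.67492737  0.21683157 -1.60007083]
```

View pics/d1.png

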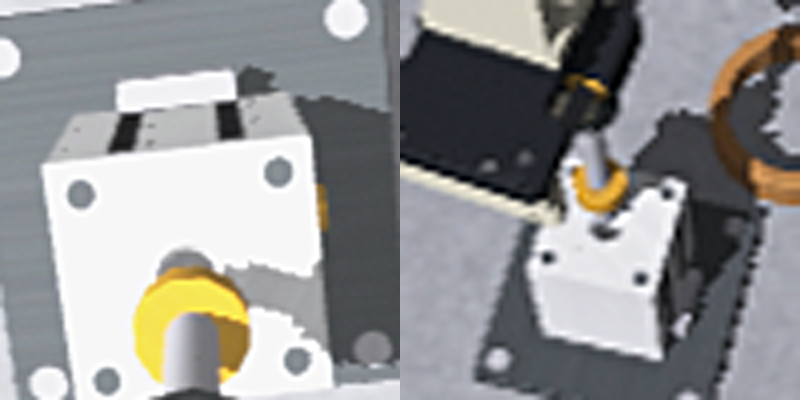

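Call:
servo_tool --targets "-0.4 -1.2 0 0;0 0 0 0;0 0 0 0"

```text
time: 10.0
tool_pos: [0.5378, -0.1378, 0.227]
tool_rot: [-3.14, 0.016, -2.801]
contact_force: [-0.1, 0.2, -1.7]
opening: 0.0175
```

```bash
python3 - <<'E'
from h import *
s=telemetry.observe();print(s['time'],s['tool_pos'],s['tool_rot'],s['contact_force'])
p=cams.read_camera('wrist')
a=cv2.resize(p['color'][130:200,220:290,::-1],(560,560),interpolation=cv2.INTER_CUBIC)
cv2.imwrite('pics/d2.png',a)
b=np.array([.5375,-.1376])
import math
th=np.linspace(0,2*np.pi,5)[:4]
print('bore r8 pix',[ (proj(p,[b[0]+.008*math.cos(x),b[1]+.008*math.sin(x),.083])-[220,130])*8 for x in th])
E
```

```text
10.0 [ 0.5378018  -0.13780062  0.2270338 ] [-3.13979967  0.01588292 -2.8006177 ] [-0.11788921  0.18440214 -1.65933546]
bore r8 pix [array([274.02712783, 449.94587995]), array([368.50250586, 406.69076846]), array([323.64324301, 314.40918952]), array([228.45801972, 358.51906728])]
```

View pics/d2.png

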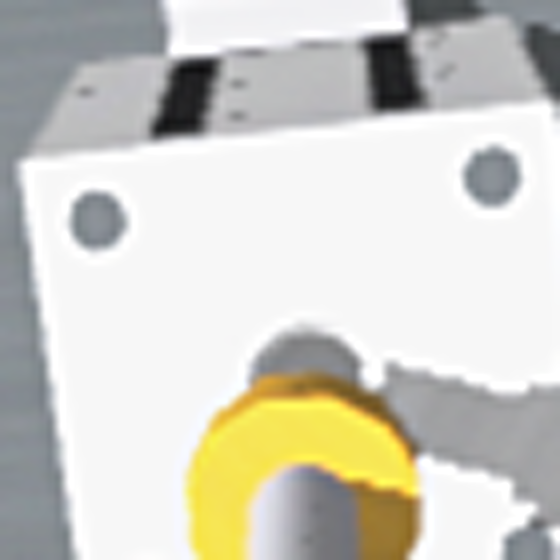

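The rod and bore are aligned in column (304 in the crop) and the predicted row matches. I'll enter slowly and watch the force.

Call:
servo_tool --targets "0.2 0 3 0;0.2 0 3 0;0.1 0 3 0;0 0 2 0;0 0 0 0"

```text
time: 10.68
tool_pos: [0.5373, -0.1378, 0.215]
tool_rot: [-3.14, 0.015, -2.801]
contact_force: [-0.3, 0.7, -0.3]
opening: 0.0174
```

Call:
servo_tool --targets "0.1 0 2.5 0;0.1 0 2.5 0;0 0 2 0;0 0 0 0"

```text
time: 11.18
tool_pos: [0.5372, -0.1377, 0.2075]
tool_rot: [-3.14, 0.016, -2.801]
contact_force: [-0.1, 0.7, -2.0]
opening: 0.0175
```

```bash
python3 - <<'E'
from h import *
s=telemetry.observe();print(s['time'],s['tool_pos'],s['tool_rot'],s['contact_force'],s['torque'])
p=cams.read_camera('wrist')
a=cv2.resize(p['color'][130:200,220:290,::-1],(400,400),interpolation=cv2.INTER_CUBIC)
q=cams.read_camera('scene');b=cv2.resize(q['color'][190:260,185:255,::-1],(400,400),interpolation=cv2.INTER_CUBIC)
cv2.imwrite('pics/d3.png',np.hstack([a,b]))
E
```

```text
11.175 [ 0.53720981 -0.13774077  0.2075088 ] [-3.14045441  0.01551169 -2.8005567 ] [-0.13186093  0.72037427 -2.04417706] [0.14591674 0.06175402 0.00086752]
```

View pics/d3.png

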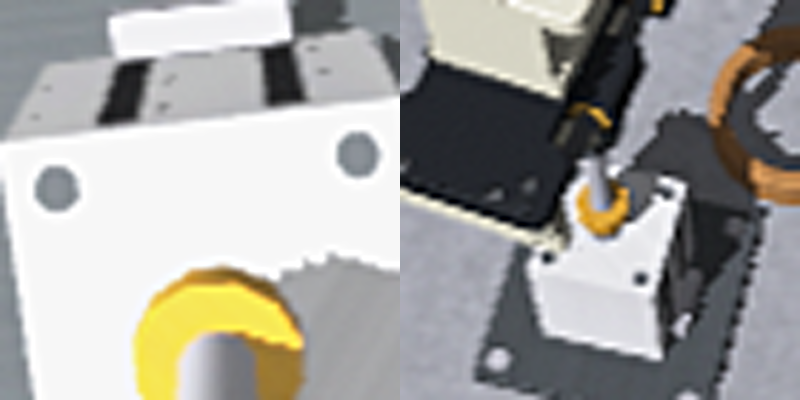

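The tip is about 12 mm inside the bore with no side load. I'll continue in 2 mm rows to just under 30 mm depth, the shallowest the bore can be, then in 1 mm rows.

Call:
servo_tool --targets "0 0 2 0;0 0 2 0;0.1 0 2 0;0 0 2 0;0 0 2 0;0.1 0 2 0;0 0 2 0;0 0 0 0"

```text
time: 12.28
tool_pos: [0.5373, -0.1377, 0.1927]
tool_rot: [-3.14, 0.016, -2.801]
contact_force: [-0.3, 0.5, -2.0]
opening: 0.0178
```

Call:
servo_tool --targets "0 0 1 0;0 0 1 0;0 0 1 0;0 0 1 0;0 0 1 0;0 0 1 0"

```text
time: 13.02
tool_pos: [0.5376, -0.1377, 0.1875]
tool_rot: [-3.14, 0.017, -2.8]
contact_force: [-0.7, 0.4, 1.7]
opening: 0.017
```

Call:
servo_tool --targets "0 0 1 0;0 0 1 0;0 0 1 0;0 0 1 0;0 0 1 0;0 0 1 0"

```text
time: 13.78
tool_pos: [0.5376, -0.1377, 0.1812]
tool_rot: [-3.139, 0.017, -2.8]
contact_force: [-1.5, 1.6, 2.7]
opening: 0.0174
```

Call:
servo_tool --targets "0.1 0 1 0;0.1 0 1 0;0 0 1 0;0.1 0 1 0;0 0 1 0;0.1 0 1 0"

```text
time: 14.52
tool_pos: [0.5375, -0.1378, 0.1749]
tool_rot: [-3.139, 0.017, -2.8]
contact_force: [-0.9, 1.8, 3.3]
opening: 0.0176
```

Call:
servo_tool --targets "0 0 1 0;0 0 1 0;0 0 1 0;0 0 1 0;0 0 1 0"

```text
time: 15.15
tool_pos: [0.5376, -0.1378, 0.1696]
tool_rot: [-3.139, 0.017, -2.801]
contact_force: [-1.7, 1.3, 2.7]
opening: 0.0176
```

Call:
servo_tool --targets "0 0 1 0;0 0 1 0;0 0 1 0;0 0 1 0;0 0 1 0"

```text
time: 15.78
tool_pos: [0.5377, -0.1378, 0.1643]
tool_rot: [-3.139, 0.017, -2.8]
contact_force: [-1.8, 1.0, 2.2]
opening: 0.0176
```

Call:
servo_tool --targets "0 0 1 0;0 0 1 0;0 0 1 0;0 0 1 0;0 0 1 0"

```text
time: 16.4
tool_pos: [0.5381, -0.1377, 0.1617]
tool_rot: [-3.138, 0.019, -2.8]
contact_force: [-3.9, 1.1, 10.9]
opening: 0.0174
```

The force jumped to 10.9 N and the travel stalled: the rod has bottomed, with an estimated depth of about 58 mm. I'll press gently for a moment more and check the picture.

Call:
servo_tool --targets "0 0 0.5 0;0 0 0.5 0"

```text
time: 16.65
tool_pos: [0.5379, -0.1377, 0.1618]
tool_rot: [-3.138, 0.019, -2.8]
contact_force: [-1.8, 1.0, 6.0]
opening: 0.0173
```

```bash
python3 - <<'E'
from h import *
s=telemetry.observe();print(s['time'],s['tool_pos'],s['tool_rot'],s['contact_force'],s['torque'])
p=cams.read_camera('wrist')
a=cv2.resize(p['color'][130:200,220:290,::-1],(400,400),interpolation=cv2.INTER_CUBIC)
q=cams.read_camera('scene');b=cv2.resize(q['color'][190:260,185:255,::-1],(400,400),interpolation=cv2.INTER_CUBIC)
cv2.imwrite('pics/d4.png',np.hstack([a,b]))
E
```

```text
16.65 [ 0.53791364 -0.13766098  0.16177255] [-3.13760006  0.01902718 -2.8002226 ] [-1.76247391  1.04484389  5.98504742] [ 0.33802877  0.71868568 -0.00433784]
```

View pics/d4.png

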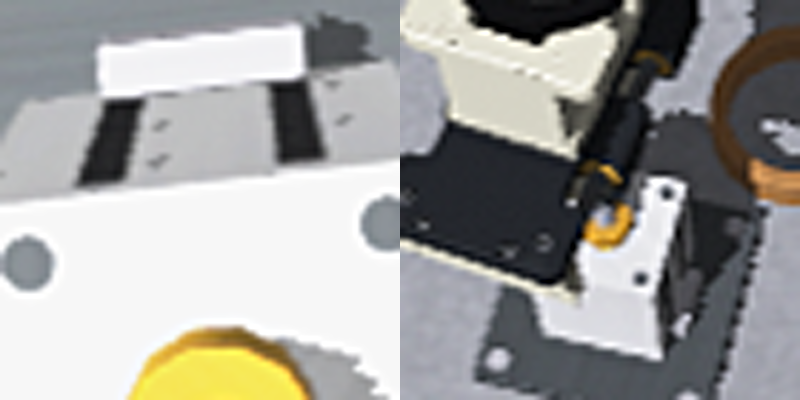

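The collar is resting on the rim, with about 6 N net pressing. Now straight up.

Call:
servo_tool --targets "-0.1 0 -3 0;-0.1 0 -4 0;-0.1 0 -4 0;-0.1 0 -4 0;-0.1 0 -4 0;-0.1 0 -4 0;0 0 0 0"

```text
time: 17.62
tool_pos: [0.5378, -0.1374, 0.185]
tool_rot: [-3.139, 0.018, -2.8]
contact_force: [-1.4, 0.7, -1.3]
opening: 0.0174
```

Call:
servo_tool --targets "-0.1 0 -4 0;-0.1 0 -5 0;-0.1 0 -5 0;-0.1 0 -5 0;-0.1 0 -5 0;-0.1 0 -5 0;-0.1 0 -5 0;0 0 -5 0;0 0 -5 0;0 0 -10 0;0 0 -15 0;0 0 -10 0;0 0 0 0;0 0 0 0"

```text
time: 19.38
tool_pos: [0.5373, -0.1378, 0.2697]
tool_rot: [-3.137, 0.019, -2.8]
contact_force: [-0.2, 1.1, -0.8]
opening: 0.0175
```

```bash
python3 - <<'E'
from h import *
s=telemetry.observe();print(s['time'],s['tool_pos'],s['tool_rot'],s['contact_force'],s['qpos'])
p=cams.read_camera('wrist')
a=cv2.resize(p['color'][110:260,180:330,::-1],(400,400),interpolation=cv2.INTER_CUBIC)
q=cams.read_camera('scene');b=cv2.resize(q['color'][150:250,175:275,::-1],(400,400),interpolation=cv2.INTER_CUBIC)
cv2.imwrite('pics/d5.png',np.hstack([a,b]))
E
```

```text
19.375 [ 0.53729777 -0.13775925  0.26970723] [-3.1371238   0.01904317 -2.80029268] [-0.19081131  1.06593388 -0.80457284] [-0.3944047   0.36620241  1.40684897  0.00969871  1.35143376 -2.30848801]
```

View pics/d5.png

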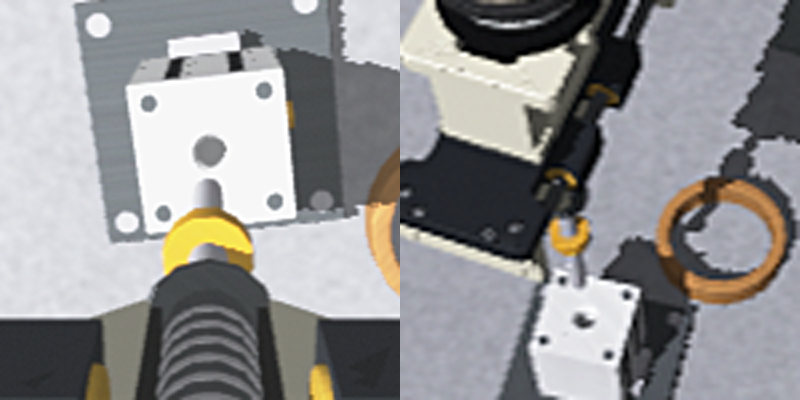

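The gauge is out and the collar is high on the rod. I'll cross back to a staging point about 65 mm in front of the fork.

Call:
servo_tool --targets "0 25 0 0;0 40 0 0;0 50 0 0;0 50 0 0;0 50 0 0;0 50 0 0;0 35 0 0;0 20 0 0;0 0 0 0;0 0 0 0"

```text
time: 20.72
tool_pos: [0.4258, 0.172, 0.2644]
tool_rot: [-3.14, 0.014, -2.802]
contact_force: [0.2, -0.5, -1.7]
opening: 0.0175
```

Call:
servo_tool --targets "0 1.5 15 0;0.3 0 20 0;0.3 0 20 0;0.3 0 20 0;0.3 0 12 0;0 0 0 0;0 0 0 0"

```text
time: 21.6
tool_pos: [0.4287, 0.168, 0.1754]
tool_rot: [-3.138, 0.015, -2.81]
contact_force: [0.3, 0.5, -1.4]
opening: 0.0174
```

```bash
python3 - <<'E'
from h import *
s=telemetry.observe();print(s['time'],s['tool_pos'],s['tool_rot'],s['contact_force'])
r=s['tool_pos'][:2]-[.4855,.1947];u=np.array([np.cos(.34),np.sin(.34)]);print('along',r@u,'lat',r@[-u[1],u[0]])
p=cams.read_camera('wrist');cv2.imwrite('pics/w6.png',p['color'][:,:,::-1])
q=cams.read_camera('scene');crop(q,210,70,110,100,5,'pics/s7.png')
E
```

```text
21.6 [0.42872209 0.16798919 0.17538126] [-3.13828994  0.01536495 -2.80972803] [ 0.34757604  0.45943339 -1.3660983 ]
along -0.06243535340020991 lat -0.00624704073142974
```

View pics/w6.png

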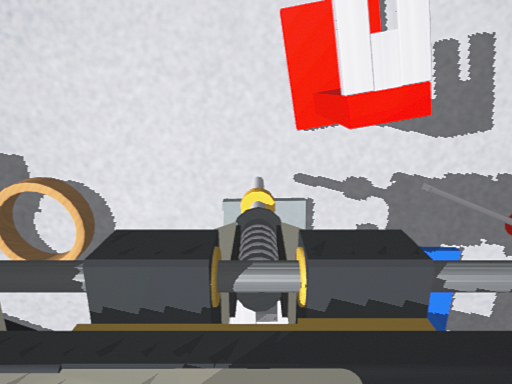

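View pics/s7.png

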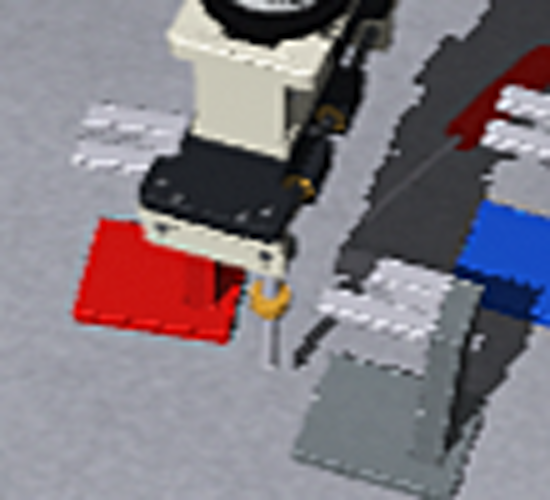

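The collar (scene crop (270,298)) is up on the rod, and below the prong level. I'm 6 mm off laterally, so I'll correct that before going in.

Call:
servo_tool --targets "0 6 0 0;0 0 3 0;0 0 0 0"

```text
time: 22.08
tool_pos: [0.427, 0.1746, 0.1732]
tool_rot: [-3.138, 0.018, -2.809]
contact_force: [-0.0, -0.3, -1.6]
opening: 0.0172
```

```bash
cat > lat.py <<'E'
from h import *
s=telemetry.observe();print(s['time'],s['tool_pos'],s['tool_rot'],s['contact_force'])
r=s['tool_pos'][:2]-[.4855,.1947];u=np.array([np.cos(.34),np.sin(.34)]);print('along',r@u,'lat',r@[-u[1],u[0]])
E
python3 lat.py
```

```text
22.075 [0.42696758 0.17459464 0.17322632] [-3.13808838  0.01773352 -2.80889106] [-0.03717383 -0.34816886 -1.59401457]
along -0.061886590636169435 lat 0.0005653802829413792
```

Call:
servo_tool --targets "-8 -0.2 0 0;-10 0 0 0;-6 0 0 0;0 0 0 0"

```text
time: 22.58
tool_pos: [0.452, 0.1829, 0.1737]
tool_rot: [-3.138, 0.018, -2.809]
contact_force: [-0.1, 0.6, -1.1]
opening: 0.0178
```

```bash
cat >> lat.py <<'E'
p=cams.read_camera('wrist');a=cv2.resize(p['color'][150:250,208:308,::-1],(400,400),interpolation=cv2.INTER_CUBIC)
q=cams.read_camera('scene');b=cv2.resize(q['color'][95:175,255:335,::-1],(400,400),interpolation=cv2.INTER_CUBIC)
import sys;cv2.imwrite(sys.argv[1],np.hstack([a,b]))
E
python3 lat.py pics/e1.png
```

```text
22.575 [0.4519725  0.18290723 0.17370576] [-3.13799996  0.01839809 -2.80888657] [-0.06350542  0.59455211 -1.07914207]
along -0.03554093898581996 lat 6.329844893735615e-05
```

View pics/e1.png

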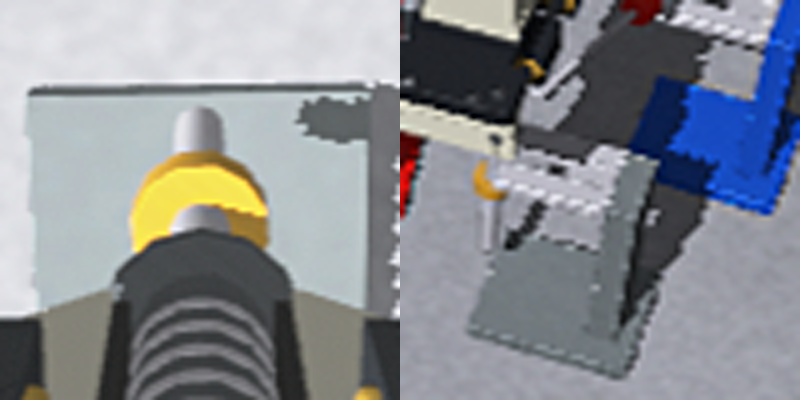

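The rod (column 198 in the crop) is centred on the stand's base (28–368), and the collar is well below the prongs. Continuing in.

Call:
servo_tool --targets "-5 0 0 0;-6 0 0 0;-6 0 0 0;0 0 0 0"

```text
time: 23.18
tool_pos: [0.4685, 0.1887, 0.1741]
tool_rot: [-3.138, 0.018, -2.809]
contact_force: [-0.7, 0.5, -1.4]
opening: 0.0175
```

```bash
python3 lat.py pics/e2.png
```

```text
23.175 [0.46847025 0.18866758 0.17407165] [-3.13804763  0.01802727 -2.80890883] [-0.65904649  0.54310587 -1.43658801]
along -0.018066607378928005 lat -7.89233147902567e-06
```

View pics/e2.png

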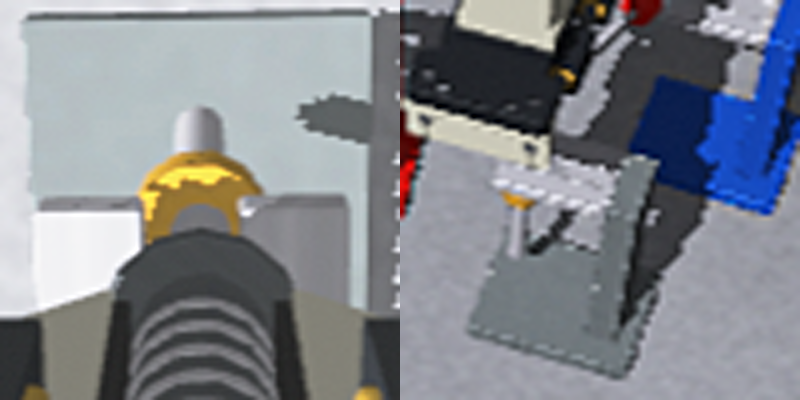

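The slot centre is at ~192 and the rod at ~200, so I'm about 1 mm off. I'll shift -1 mm in y and go on.

Call:
servo_tool --targets "0 -1 0 0;-5 0 0 0;-6 0 0 0;-5 0 0 0;0 0 0 0"

```text
time: 23.9
tool_pos: [0.4845, 0.1931, 0.1744]
tool_rot: [-3.138, 0.018, -2.809]
contact_force: [-0.3, -0.1, -1.7]
opening: 0.0178
```

```bash
python3 lat.py pics/e3.png
```

```text
23.9 [0.48447938 0.19307578 0.17436852] [-3.13805569  0.01766667 -2.80895206] [-0.3218051  -0.12346742 -1.65074653]
along -0.001503850440936196 lat -0.001190877311517748
```

View pics/e3.png

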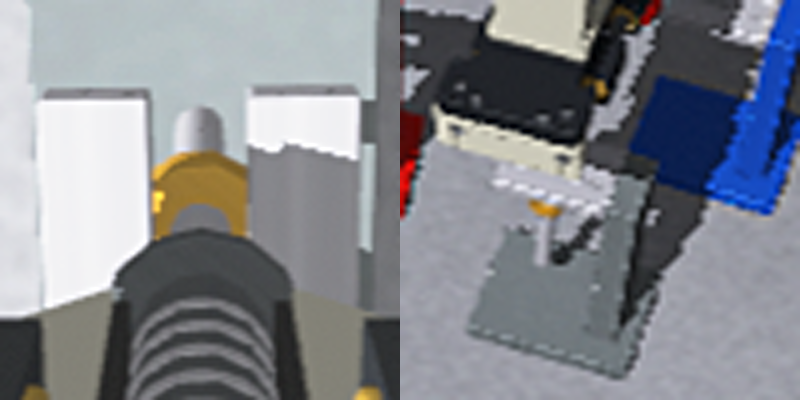

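Centred in the slot and at the seat. Lowering gently.

Call:
servo_tool --targets "0 0 3 0;0.1 0 3 0;0.1 0 3 0;0 0 1 0;0 0 0 0"

```text
time: 24.62
tool_pos: [0.4835, 0.1928, 0.1634]
tool_rot: [-3.138, 0.016, -2.809]
contact_force: [0.7, 0.2, -1.3]
opening: 0.0173
```

Call:
servo_tool --targets "0 0 0.8 0;0 0 0.8 0;0 0 0.8 0"

```text
time: 25.0
tool_pos: [0.4837, 0.1929, 0.1616]
tool_rot: [-3.138, 0.017, -2.809]
contact_force: [-2.7, -1.2, 8.3]
opening: 0.0176
```

Contact at TCP z 0.1616, the same height as at the grasp, so the gauge didn't slip in the grip. Releasing.

Call:
servo_tool --targets "0 0 0 0;0 0 0 0;0 0 0 0;0 0 0 0;0 0 0 0;0 0 0 0;0 0 0 0" --hand 1

```text
time: 25.88
tool_pos: [0.4841, 0.1929, 0.1618]
tool_rot: [-3.138, 0.018, -2.809]
contact_force: [-0.5, -1.1, -0.7]
opening: 0.0827
```

```bash
python3 lat.py pics/e4.png; python3 - <<'E'
from h import *
p=cams.read_camera('wrist');cv2.imwrite('pics/w7.png',p['color'][:,:,::-1])
E
```

```text
25.875 [0.48409407 0.19294673 0.16179095] [-3.13800285  0.01837644 -2.80895047] [-0.50160208 -1.10283073 -0.67695975]
along -0.0019101389259526674 lat -0.0011840473825892128
```

View pics/w7.png

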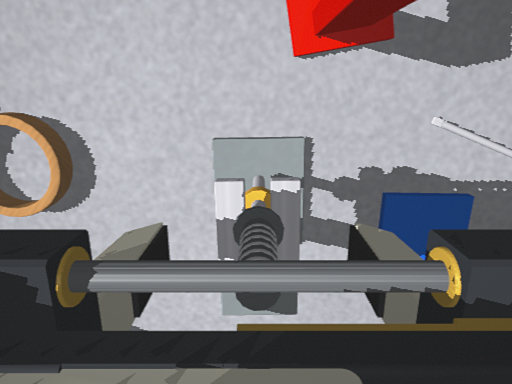

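View pics/e4.png

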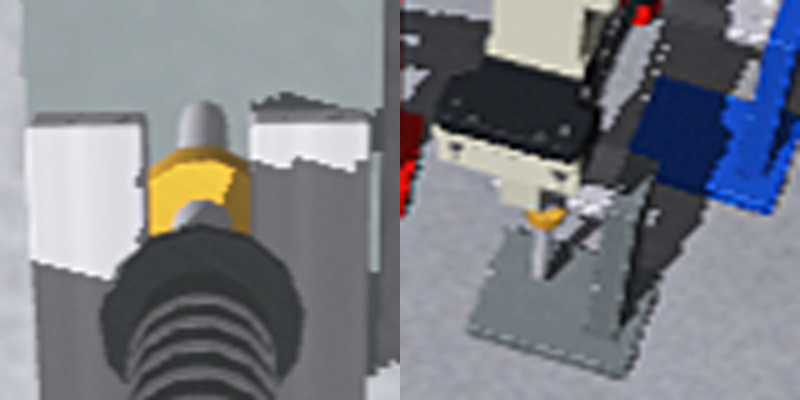

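The gauge stays upright with its flange on the prongs and the fingers clear on both sides. I'll retreat straight up.

Call:
servo_tool --targets "0 0 -5 0;0 0 -15 0;0 0 -25 0;0 0 -30 0;0 0 -30 0;0 0 -20 0;-25 0 0 0;-15 0 0 0;0 0 0 0"

```text
time: 27.15
tool_pos: [0.5205, 0.2061, 0.3016]
tool_rot: [-3.137, 0.028, -2.809]
contact_force: [0.6, -0.7, 0.1]
opening: 0.0916
```

```bash
python3 lat.py pics/e5.png; python3 - <<'E'
from h import *
p=cams.read_camera('wrist');crop(p,200,60,130,150,4,'pics/w8.png')
np.savez('w8.npz',**{k:p[k] for k in 'KRt'})
t=cams.read_camera('top');crop(t,165,175,60,50,10,'pics/t8.png')
for X in([.4852,.1945,.19],[.4852,.1945,.134]):print(np.round((proj(p,X)-[200,60])*4))
E
```

```text
27.15 [0.52049582 0.20607423 0.30164485] [-3.13703307  0.02794683 -2.80872606] [ 0.58725923 -0.6796913   0.05472662]
along 0.03678563081773614 lat -0.0009475447912342061
[231. 321.]
[233. 281.]
```

View pics/w8.png

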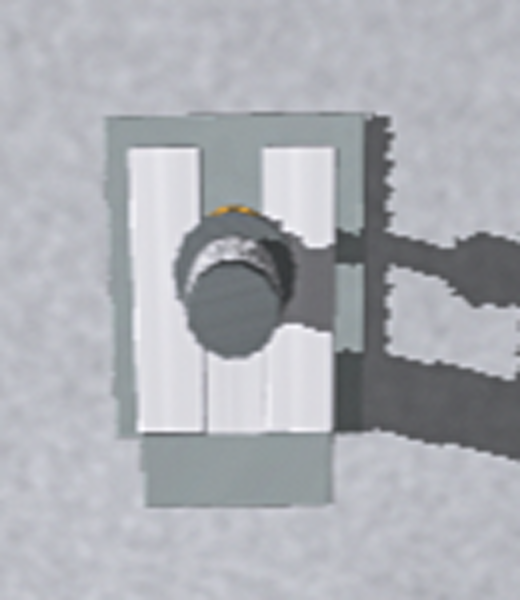

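View pics/e5.png

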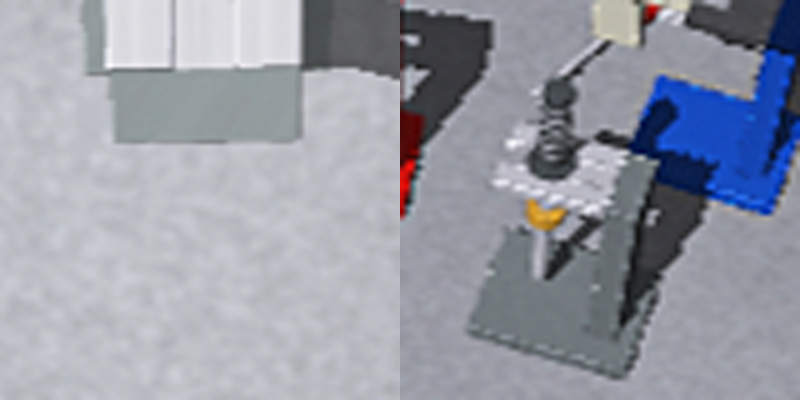

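The gauge hangs upright in the grey fork, with the handle top and flange both about 2 mm from where they started (limit 12 mm). The collar is high under the prongs and the gripper is clear. Handing in.

```bash
python3 -c "
from cell import robot
print(robot.hand_in())"
```

```text
the job is handed in; nothing more can be done
None
```

I gauged the lone block on the plate, hung the gauge back in its grey stand, and handed the job in at about 27 s of the 58 s allowed. The hand-in gives no verdict.

- **Gauging:** The rod bottomed out at about 58 mm. The wrist force peaked at about 11 N in the readings, and about 6 N was held with the collar seen resting on the rim. I read the force only at the end of each call, so a brief higher peak between readings can't be ruled out.
- **Return:** The flange touched the prongs at the same tool height as at the grasp (0.1616 m), so the gauge did not slip in the grip. I did press about 8 N on the stand as it touched down.
- **Final pictures:** The gauge hangs upright, about 2 mm from its original position (limit 12 mm). The collar is still high on the rod, just under the prongs, and the gripper is clear above.
- **Drift and other things on the table:** The arm drifted sideways by up to 6 mm on long moves, which I corrected before each fit. I saw no contact with anything else on the table, but I did not re-measure those things at the end.

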